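# Unload the sample cassettes and scan the tray

### The job

Unload every sample cassette from the dock: each sits in a push-push latch, so press it down to trip the latch, let it spring up, draw it out and stand it upright in a free pocket of the foam tray, one to a pocket, without ever tipping a cassette over. When all are in the tray, take the hand-held code reader, aim it squarely at the middle of the tray's sloped code plate from about 7 cm and hold it steady there for a second and a half, then lay it back in the middle of its rubber mat, lying along it. Leave everything else on the bench where it is.

Things in the scene. Friction and masses are not known exactly. Their poses are not given: they have to be found in the camera images.
- cassette0: sample cassette, a plain grey plastic block 44 (x) x 18 (y) x 56 (z) mm standing upright, about 90 g, all alike. Origin: centre of its underside, z up. Its sides are flat and parallel in the top 21 mm (all 18 mm thick; grip it there across y); lower down the middle of the +y side has a latch groove. May be absent.
- cassette1: sample cassette, a plain grey plastic block 44 (x) x 18 (y) x 56 (z) mm standing upright, about 90 g, all alike. Origin: centre of its underside, z up. Its sides are flat and parallel in the top 21 mm (all 18 mm thick; grip it there across y); lower down the middle of the +y side has a latch groove. May be absent.
- cassette2: sample cassette, a plain grey plastic block 44 (x) x 18 (y) x 56 (z) mm standing upright, about 90 g, all alike. Origin: centre of its underside, z up. Its sides are flat and parallel in the top 21 mm (all 18 mm thick; grip it there across y); lower down the middle of the +y side has a latch groove. May be absent.
- cassette3: sample cassette, a plain grey plastic block 44 (x) x 18 (y) x 56 (z) mm standing upright, about 90 g, all alike. Origin: centre of its underside, z up. Its sides are flat and parallel in the top 21 mm (all 18 mm thick; grip it there across y); lower down the middle of the +y side has a latch groove. May be absent.
- cassette4: sample cassette, a plain grey plastic block 44 (x) x 18 (y) x 56 (z) mm standing upright, about 90 g, all alike. Origin: centre of its underside, z up. Its sides are flat and parallel in the top 21 mm (all 18 mm thick; grip it there across y); lower down the middle of the +y side has a latch groove. May be absent.
- dock: fixed white cassette dock, 90 (x) x 275 (y) x 56 (z) mm; origin at the centre of its underside. Five slots 46 x 20 mm, centres at x = 0, y = -108, -54, 0, 54, 108 mm, each holding one cassette (yaw as the dock's) or empty. A latched cassette has its underside 15 mm above the bench (top at 71 mm, 15 mm above the dock's top) and cannot be pulled out.
- latch_trip (a point): centre of the dock, at the height (60.5 mm) to press a cassette's top down to. A cassette pressed 7 to 12 mm below its latched height trips its latch (8 to 11 is a sound press) (12 is the hard stop, top still 3 mm above the dock's top; 8 to 15 N on the way). Less than 5 mm does not trip it: it comes back to the latched height. Once tripped the latch does not catch again.
- sprung_up (a point): centre of the dock at the height (39 mm) of the underside of a sprung-up cassette. Tripped and let go, a cassette rises within about a second on a damped spring to 24 mm above its latched height (top at 95 mm) and rests there, loose in its slot; lift it straight out (underside above 56 mm).
- tray: fixed dark foam transport tray, 84 (x) x 275 (y) x 20 (z) mm; origin at the centre of its underside. Five pockets 58 (x) x 32 (y) mm, 15 mm deep (floor 5 mm above the bench), centres at x = 0, y = -108, -54, 0, 54, 108 mm; a cassette stands in one with its x along the tray's x. The code plate stands on its far (+x) side.
- tag: the tray's white code plate with black bars, 50 x 80 mm, 75 mm beyond the tray's centre in the tray's +x, sloped at 45 degrees. Origin: centre of its face, 52 mm above the bench. z: outward normal of the face (up and towards the tray's -x, i.e. the robot), x up the slope, y along the tray's y (level).
- reader: hand-held code reader, 180 g, lying on its mat. Origin: below its middle, at its underside; z up, x towards its head. Cream handle 125 x 32 x 30 mm (x from -90 to +35 mm; grip it across y, near x = 0 to -15 mm), then a dark head 50 mm wide and 42 mm high to x = +80 mm. Its red window is a chamfer at the head's lower front edge.
- reader_window (a point): centre of the reader's window, at (69, 0, 11) mm in the reader's frame; the beam leaves it forwards and down at 45 degrees, along (x, z) = (0.71, -0.71), so with the reader level it looks squarely at a 45 degree slope
- reader_aim (a point): point on the reader's beam 70 mm in front of the window, at (118.5, 0, -38.5) mm in the reader's frame
- mat: fixed black rubber mat, 200 (x) x 85 (y) x 4 mm, the reader's place; origin at the centre of its underside, x along its length
- objective: bystander: steel microscope objective standing on the bench, 34 mm across, 45 mm high
- wipe_jar: bystander: small clear jar with white cap, 56 mm across, 60 mm high
- gauge_block: bystander: steel gauge block 35 x 60 x 18 mm
- driver: bystander: small screwdriver lying on the bench, 150 mm long
- slide_case: bystander: white slide case 80 x 110 x 22 mm
- spacer: bystander: aluminium spacer ring, 52 mm across, 12 mm high
Mind the look-alikes: they are no part of the job. Leave any red look-alike of the cassette3 alone.

How it is judged:
By the outcome, as a careful person would: the job done as asked, in the order asked, and still so for the second after the job is handed in, with the robot touching nothing.
Of cassette0, cassette1, cassette2, cassette3, cassette4 only 3 to 5 are there at a start; the rules pass over those that are not, and their reading is None.
At some moment in a run one of reader may be knocked a few centimetres aside while the robot is not near it.
It also fails if it takes over 210 s, if anything falls off the work surface, if the arm or the gripper's body presses on something with over 40 N, if the wrist force passes 120 N, or if a joint passes its speed limit or range.

### The arm

A 6-joint arm with a two-finger parallel gripper is mounted at the origin on the work surface. World frame = base frame: x ahead of the robot, y to its left, z up, the work surface at z = 0. Lengths are in m, angles in rad, forces in N, time in s.
With the tool pointing down it reaches from about 0.25 to 0.775 m from the base axis. Payload 4 kg.
Tool frame: the origin (TCP) lies midway between the tips of the shut fingers; the grasp point (between the pads) lies 19 mm behind it; z points along the fingers, y is the line along which they close (so a half turn about z gives the same grasp; the last joint's range is limited). The gripper opens to 94 mm and grips with 3 to 60 N. Pads are 16 mm wide; open, the fingers measure 119 mm over their backs; the gripper's body (75 mm by 177 mm) begins 78 mm behind the grasp point.
Start: joints at [-1.425, 0.087, 1.371, -0, 1.684, -0.103], TCP at [0.135, -0.533, 0.206] pointing down, gripper open.
Joint ranges: [-3.1, 3.1], [-0.76, 2.03], [0.27, 2.55], [-1.08, 4.22], [0.17, 2.65], [-2.57, 2.57]. Speed limits (rad/s): [2.79, 2.79, 3.14, 3.14, 3.14, 3.14].

### API

Orientations are given as [roll, pitch, yaw] about the fixed x, y, z axes, in that order (R = Rz(yaw) Ry(pitch) Rx(roll)).
In Python, from bench import get_obs, snapshot, close_job gives the robot as it stands. The module is installed in compiled form; this text tells all that it offers.
- The arm moves only by the tool drive_tool, never from a script. Its argument "commands" is a list of rows, each a list of 6 numbers: the shift along the tool's x, y, z in units of 0.04 m (1.0 is 0.04 m), then the turn, a rotation vector about the tool's x, y, z in units of 0.1 rad (1.0 is 0.1 rad). In form: [[dx, dy, dz, wx, wy, wz], ...]. A call has 1 to 20 rows; each row shifts and turns the commanded pose from where the row before left it, along the tool's axes as they then stand; what a row does not reach is not made up. A row lasts 1/8 s, in which the tool goes at most 62.5 mm and 10.7 degrees, less where a joint would pass 70% of its speed; a pose out of reach is approached as far as the arm can. A call with a number of a shift or a turn outside -1 to 1 is refused whole. A call with a gripper value outside its range is refused whole. "gripper" is the closure, from 0 (fully open) to 1 (shut), set as the call begins (left out, the last holds). The fingers move at their own pace and stop on an object; the grip force is fixed at half the most. Time passes only in rows, so rows that do not move let the fingers close. It gives the time, the measured TCP pose, the force, the opening and the grip force at its end, in the units of the state.
- get_obs(): the state, without advancing time (a new reading comes with each control period).
- snapshot(name): name is "side" or "top"; returns a dict with "image" (400x640x3 uint8, blue, green, red), "range_z" (400x640 float32, m along the optical axis (not along the pixel's ray), 0 where there is no reading), "fx", "fy", "cx", "cy" (pixels), "k1" (the pictures are not rectified: a ray, as slopes to the right and down, at radius r is drawn at 1 + k1 r^2 times it, then the intrinsics apply), "rvec" (rotation vector, rad) and "tvec" (3), from world to camera coordinates, as OpenCV has them. Camera axes: x right, y down, z forward; pixel columns grow to the right and rows downward; lengths in m; the calibration is good to about 2 mm. A picture is of the moment at which its call begins.
- close_job(): hands the job in; it is judged then, once.
The state is a dict: "time": time; "joint_positions": joint angles; "qvel": joint speeds; "joint_torque": joint torques, N m; "tool_pos": TCP position; "ee_rot": TCP orientation; "wrist_force": force on the tool from outside, world axes, zero at the start; "wrist_torque": the same for the moment, N m; "width": finger opening in m; "finger_force": force on a finger pad.
Only numpy, scipy, OpenCV 4.12 (cv2) and the standard library are available. Lean on these libraries where they do the work, as an engineer would, in place of code of your own. Each camera call takes 0.05 s, during which the arm holds its last target. There are 200 camera calls.

## Working session

There is one attempt and no reset: what is moved stays moved. The work goes in short steps, Python scripts to look and compute and a tool call to move; the robot and the scene stay as the last step left them, time stands still between calls to the robot, and variables do not carry over. Pictures are saved under pics/ and viewed, at most 14 in all, crops included, and the job is handed in when it is done.

Besides the shell and the picture viewer there is one more tool, called after ">>>" in YAML: its name, and indented under it one key for each argument. drive_tool: Moves the arm, as the interface text tells. Its arguments: {"type":"object","properties":{"commands":{"type":"array"},"gripper":{"type":"number"}},"required":["commands"]}

```bash
mkdir -p pics; cat > h.py <<'E'
import numpy as np, cv2
from bench import get_obs, snapshot
def cam(s):
    R=cv2.Rodrigues(np.array(s["rvec"],float))[0]; return R,np.array(s["tvec"],float).ravel()
def rays(s,uv):
    uv=np.asarray(uv,float).reshape(-1,1,2)
    K=np.array([[s["fx"],0,s["cx"]],[0,s["fy"],s["cy"]],[0,0,1]])
    return cv2.undistortPointsIter(uv,K,np.array([s["k1"],0,0,0.]),None,None,(3,40,1e-9)).reshape(-1,2) if hasattr(cv2,'undistortPointsIter') else cv2.undistortPoints(uv,K,np.array([s["k1"],0,0,0.])).reshape(-1,2)
def at_z(s,uv,z):
    R,t=cam(s); n=rays(s,uv); d=np.c_[n,np.ones(len(n))]@R; c=-R.T@t
    return c+d*((z-c[2])/d[:,2])[:,None]
def cloud(s):
    h,w=s["range_z"].shape; u,v=np.meshgrid(np.arange(w),np.arange(h))
    n=rays(s,np.c_[u.ravel(),v.ravel()]); Z=s["range_z"].ravel().astype(float)
    R,t=cam(s); P=(np.c_[n*Z[:,None],Z]-t)@R; P[Z==0]=np.nan
    return P.reshape(h,w,3)
def save(s,name,crop=None,k=1):
    im=s["image"]
    if crop: a,b,c,d=crop; im=im[b:d,a:c]
    cv2.imwrite("pics/"+name,cv2.resize(im,None,fx=k,fy=k,interpolation=cv2.INTER_CUBIC))
E
python3 - <<'E'
from h import *
import pickle
for n in("top","side"):
    s=snapshot(n); save(s,n+"0.png",k=1.25); pickle.dump(s,open(n+"0.pkl","wb"))
    R,t=cam(s); print(n,s["fx"],s["cx"],s["cy"],s["k1"],-R.T@t,R[2])
o=get_obs(); print(o)
E
```

```text
top 455.02365531211274 318.4844897169852 198.78625308121522 -0.08973614160846013 [0.45890372 0.03700191 1.14706379] [ 0.09386225  0.01930252 -0.99539806]
side 375.22828096018276 320.6587533284034 199.58613481840777 0.016590881930831854 [0.26287747 0.52759334 0.67340198] [ 0.34951932 -0.5543687  -0.75532217]
{'time': 0.1, 'joint_positions': array([-1.42506058e+00,  8.78867604e-02,  1.37209152e+00, -1.36536723e-05,
        1.68357287e+00, -1.03051789e-01]), 'qvel': array([ 6.18093641e-04, -2.59138264e-03, -4.11166887e-03, -1.23940783e-04,
       -1.47442122e-03, -2.27025103e-05]), 'joint_torque': array([ 1.72199958e-03, -3.41253519e+01, -3.03300977e+01,  7.19902525e-02,
        3.04281665e-02, -1.03094196e-04]), 'tool_pos': array([ 0.13537196, -0.53258136,  0.204424  ]), 'ee_rot': array([-3.13964315e+00, -1.87971296e-04,  2.48785825e-01]), 'wrist_force': array([-0.44756363,  0.22589746,  0.25279719]), 'wrist_torque': array([ 0.06799643, -0.01775535, -0.00011861]), 'finger_force': 0.0, 'width': 0.09434891644415158}
```

View pics/top0.png

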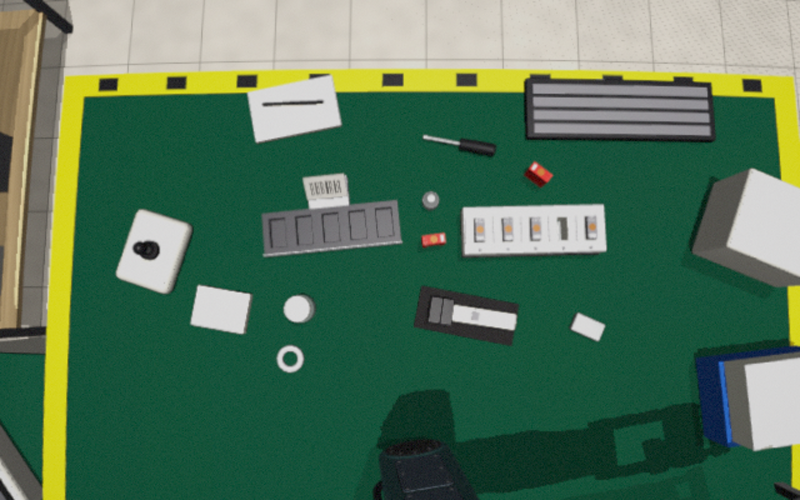

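View pics/side0.png

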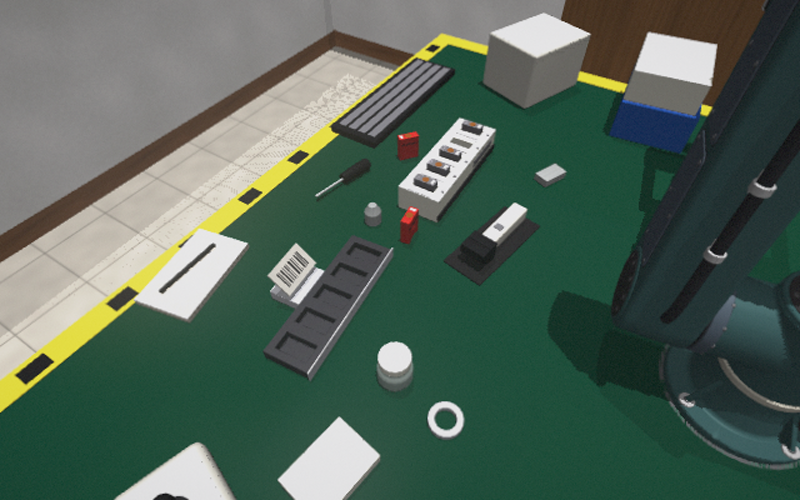

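Top view (800-px scale): the dock is at (534,230) with grey cassettes at (480,230), (508,230), (536,229) and (591,228). The slot at (563,228) is empty. The tray is at (332,228) with five free pockets, the code plate at (326,188), and the reader on its mat at (467,316) with its head pointing left. The look-alikes are red blocks at (433,240) and (539,174), which I'll leave alone.

```bash
cat > meas.py <<'E'
from h import *
import sys
def rect(P,m,L,W):
    # fit known-size rectangle to xy points: minAreaRect on cleaned mask
    m=cv2.morphologyEx(m.astype(np.uint8),cv2.MORPH_CLOSE,np.ones((3,3)))
    n,l,st,_=cv2.connectedComponentsWithStats(m); k=1+np.argmax(st[1:,4]); q=P[l==k][:,:2]
    q=q[~np.isnan(q).any(1)]
    c,s,a=cv2.minAreaRect(q.astype(np.float32)*1000)
    return np.array(c),s,a,len(q)
def box(shape,a,b,c,d):
    m=np.zeros(shape,bool); m[b:d,a:c]=1; return m
E
python3 - <<'E'
from meas import *
import pickle
s=pickle.load(open("top0.pkl","rb")); P=cloud(s); z=P[...,2]*1000; sh=z.shape
B=lambda a,b,c,d: box(sh,int(a/1.25),int(b/1.25),int(c/1.25),int(d/1.25))
print("noise bench", np.nanmedian(z[B(350,270,400,280)]),np.nanstd(z[B(350,270,400,280)]))
for n,b,lo,hi in [("dock",(450,195,615,265),48,64),("tray",(255,190,410,262),15,27),("mat",(405,280,525,350),2,9),("handle",(405,280,525,350),27,39),("head",(405,280,525,350),39,55),("readerall",(405,280,525,350),20,60),("tag",(298,168,355,208),15,90)]:
    m=B(*b)&(z>lo)&(z<hi)
    print(n,rect(P,m,0,0), np.nanmedian(z[m]))
for n,u,v in [("c108",480,230),("c54",508,230),("c0",536,229),("e-54",563,228),("c-108",591,228)]:
    m=B(u-10,v-18,u+10,v+18)&(z>64)&(z<80)
    if m.sum()>20: print(n,rect(P,m,0,0),np.nanmedian(z[m]))
# dock & tray by colour edges
from cv2 import cvtColor
g=cv2.cvtColor(s["image"],cv2.COLOR_BGR2HSV)
w=(g[...,1]<60)&(g[...,2]>170)&B(450,195,615,265)
xy=at_z(s,np.argwhere(w)[:,::-1],0.056)[:,:2]
print("dock col",cv2.minAreaRect((xy*1000).astype(np.float32)))
nb=(g[...,1]<90)&B(255,190,410,262)
n,l,st,_=cv2.connectedComponentsWithStats(nb.astype(np.uint8));k=1+np.argmax(st[1:,4])
xy=at_z(s,np.argwhere(l==k)[:,::-1],0.02)[:,:2]
print("tray col",cv2.minAreaRect((xy*1000).astype(np.float32)))
save(s,"c1.png",(320,150,500,285),4.4)
E
```

```text
noise bench 0.4629777491947463 2.205965896401619
dock (array([ 601.79821777, -205.60421753]), (91.26705169677734, 276.362548828125), 1.305254340171814, 3432) 56.22552340413618
tray (array([619.40209961, 196.15292358]), (110.10257720947266, 277.45904541015625), 5.810279846191406, 2562) 20.23690384125769
mat (array([435.18725586, -74.7589798 ]), (137.6654510498047, 238.80886840820312), 0.2745172679424286, 3210) 4.20589836252406
handle (array([ 431.17837524, -108.63600922]), (122.96560668945312, 32.028709411621094), 81.41234588623047, 662) 34.15027790551681
head (array([443.83630371, -25.75272942]), (47.84307098388672, 50.02442169189453), 80.96504974365234, 392) 46.1302207552342
readerall (array([434.29824829, -85.73665619]), (169.3180694580078, 50.02442169189453), 80.96504974365234, 1059) 35.89419468413691
tag (array([673.12139893, 198.36186218]), (66.6092758178711, 89.63116455078125), 12.178970336914062, 872) 44.43045319229944
c108 (array([598.93109131, -97.04512024]), (17.36071014404297, 44.1936149597168), 89.82272338867188, 152) 71.10823272226081
c54 (array([ 601.01556396, -151.570755  ]), (43.26705551147461, 18.835206985473633), 1.7755625247955322, 151) 71.93443024879049
c0 (array([ 601.95690918, -203.95814514]), (19.12921142578125, 43.69343185424805), 89.92682647705078, 156) 71.29973085753132
c-108 (array([ 603.68103027, -311.89172363]), (41.95439529418945, 19.853178024291992), 2.8126230239868164, 156) 71.40908991556591
dock col ((601.62890625, -205.44081115722656), (90.64759826660156, 274.4291687011719), 1.5602716207504272)
tray col ((624.234375, 197.92422485351562), (127.78955078125, 280.17095947265625), 5.958019733428955)
```

View pics/c1.png

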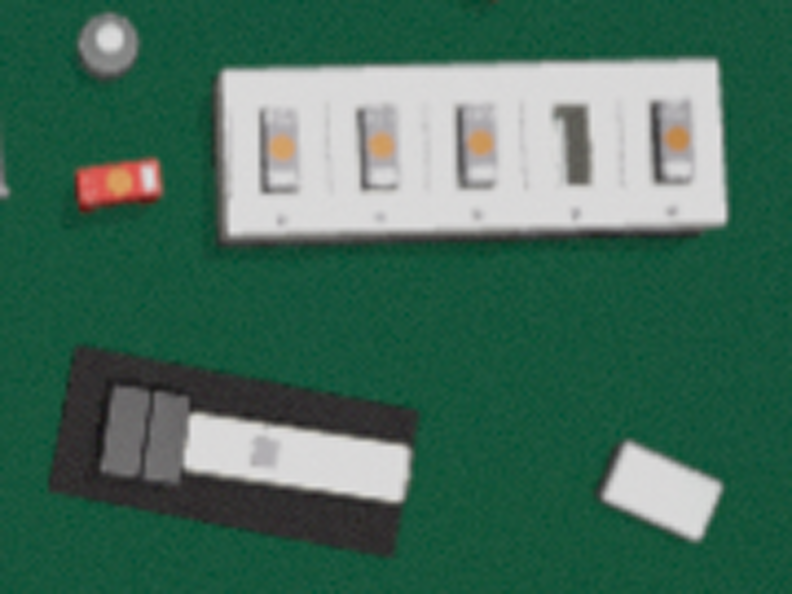

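```bash
cat >> h.py <<'E'
from scipy.spatial.transform import Rotation as Ro
def diff(x,y,z,yaw):
    "shift (tool axes, units) after the turn, and the turn (units), from the measured pose to target, tool down"
    o=get_obs(); R0=Ro.from_euler('xyz',o["ee_rot"]); R1=Ro.from_euler('xyz',[np.pi,0,yaw])
    w=(R0.inv()*R1).as_rotvec()/0.1; d=R1.inv().apply(np.array([x,y,z])-o["tool_pos"])/0.04
    print("shift",d.round(2),"turn",w.round(2),"t",round(o["time"],1),"F",o["wrist_force"].round(1),"w",round(o["width"],4))
DOCK=(0.6017,-0.2051,0.0227)
def slot(y,D=DOCK): return D[0]-y*np.sin(D[2]),D[1]+y*np.cos(D[2])
E
python3 - <<'E'
from h import *
import pickle
diff(*slot(-.108),.13,.0227)
s=pickle.load(open("top0.pkl","rb")); P=cloud(s)
for a in [(560,320),(570,290),(600,320),(560,180),(600,180)]: print(a,P[a[1],a[0]].round(3))
E
```

```text
shift [11.84 -5.22  1.86] turn [-0.02  0.    2.26] t 0.1 F [-0.4  0.2  0.3] w 0.0943
(560, 320) [ 0.262 -0.552  0.003]
(570, 290) [ 0.344 -0.544  0.07 ]
(600, 320) [ 0.288 -0.56   0.166]
(560, 180) [ 0.618 -0.562  0.006]
(600, 180) [ 0.6   -0.588  0.14 ]
```

>>> drive_tool:
  commands:
    - [0,0,0,0,0,0.76]
    - [0,-0.3,0,0,0,0.75]
    - [0,-0.8,0,0,0,0.75]
    - [0,-0.8,0,0,0,0]
    - [0.3,-0.8,0,0,0,0]
    - [0.6,-0.8,0,0,0,0]
    - [0.8,-0.8,0,0,0,0]
    - [0.8,-0.8,0,0,0,0]
    - [0.8,0,0,0,0,0]
    - [0.8,0,0,0,0,0]
    - [0.8,0,0,0,0,0]
    - [0.8,0,0,0,0,0]
    - [0.8,0,0,0,0,0]
    - [0.8,0,0.2,0,0,0]
    - [0.8,0,0.4,0,0,0]
    - [0.8,0,0.4,0,0,0]
    - [0.8,0,0.4,0,0,0]
    - [0.8,0,0.4,0,0,0]
    - [0.6,0,0,0,0,0]
    - [0,0,0,0,0,0]
  gripper: 1

```text
time: 2.6
tool_pos: [0.571, -0.3187, 0.1318]
ee_rot: [-3.14, 0.002, 0.024]
wrist_force: [0.6, 0.1, -0.7]
width: 0.0004
finger_force: 0.0
```

```bash
python3 - <<'E'
from meas import *
diff(*slot(-.108),.08,.0227)
# refine: several frames
for n in("top","side"):
    for i in range(1):
        S=[snapshot(n) for _ in range(3)]
    s=S[0]; zz=np.stack([q["range_z"] for q in S]).astype(float); zz[zz==0]=np.nan
    s["range_z"]=np.nan_to_num(np.nanmedian(zz,0)); P=cloud(s); z=P[...,2]*1000
    xy=P[...,:2]
    def reg(cx,cy,hx,hy,yaw):
        d=xy-[cx,cy]; c,q=np.cos(yaw),np.sin(yaw)
        return (abs(d[...,0]*c+d[...,1]*q)<hx)&(abs(-d[...,0]*q+d[...,1]*c)<hy)
    m=reg(.6017,-.205,.07,.16,.0227)&(z>46)&(z<64); print(n,"dock",rect(P,m,0,0),np.nanmedian(z[m]))
    m=reg(.61,.197,.056,.16,.1)&(z>13)&(z<27); print("tray",rect(P,m,0,0),np.nanmedian(z[m]))
    m=reg(.435,-.085,.06,.13,1.42-np.pi/2)&(z>26)&(z<60); print("reader",rect(P,m,0,0))
    m=reg(.435,-.085,.06,.13,1.42-np.pi/2)&(z>28)&(z<37.5); print("handle",rect(P,m,0,0),np.nanmedian(z[m]))
    # mat by colour: dark, low saturation
    hsv=cv2.cvtColor(s["image"],cv2.COLOR_BGR2HSV)
    m=reg(.435,-.085,.085,.135,1.42-np.pi/2)&(hsv[...,1]<110)&(z<60); 
    uv=np.argwhere(m)[:,::-1]; low=m&(z<12); print("mat",rect(P,low,0,0))
    # tag plane
    m=reg(.69,.198,.03,.034,.1)&(z>25)&(z<80); q=P[m]
    A=np.c_[q[:,:2],np.ones(len(q))]; k=np.linalg.lstsq(A,q[:,2],rcond=None)[0]
    print("tag plane slope",k, "x at z=.052,y=.198:",(0.052-k[2]-k[1]*.198)/k[0],np.degrees(np.arctan2(k[1],k[0])),len(q))
    m=reg(.69,.205,.05,.06,.1)&(z>22)&(hsv[...,2]>0); q=P[m]; 
    import pickle; pickle.dump(s,open(n+"1.pkl","wb"))
    print("tag white",rect(P,m,0,0))
E
```

```text
shift [ 0.83 -0.12  1.29] turn [-0.01  0.02  0.02] t 2.6 F [ 0.6  0.1 -0.7] w 0.0004
top dock (array([ 602.28277588, -205.41763306]), (90.85608673095703, 275.4920349121094), 1.439890742301941, 3001) 56.25835582516678
tray (array([615.37359619, 195.46873474]), (101.80988311767578, 276.7287902832031), 5.916264533996582, 2552) 20.23311426742393
reader (array([434.07745361, -85.64701843]), (169.2490234375, 50.135677337646484), 80.76636505126953, 1061)
handle (array([ 431.16442871, -108.53424072]), (122.91535186767578, 32.01137924194336), 81.45999908447266, 663) 34.18531514446834
mat (array([433.21896362, -78.68521118]), (202.5531768798828, 86.39954376220703), 79.5760269165039, 1674)
tag plane slope [ 0.97929522  0.10801059 -0.6392562 ] x at z=.052,y=.198: 0.6840328487638835 6.293953414492448 502
tag white (array([673.18286133, 200.44908142]), (61.61821365356445, 82.89120483398438), 6.3776044845581055, 626)
side dock (array([ 602.4588623 , -203.47698975]), (91.45598602294922, 278.93927001953125), 1.5737920999526978, 2008) 55.05573358160292
tray (array([615.21044922, 198.33082581]), (101.46842956542969, 278.01104736328125), 5.922186851501465, 3305) 19.041020424939955
reader (array([439.60159302, -82.41035461]), (171.2429656982422, 52.27827072143555), 85.643798828125, 952)
handle (array([ 430.72665405, -109.50015259]), (114.55986785888672, 31.6944637298584), 81.79931640625, 460) 33.29599315885627
mat (array([411.84585571, -79.76198578]), (232.27182006835938, 108.06697845458984), 72.29014587402344, 1394)
tag plane slope [ 0.98317428  0.09952085 -0.6417437 ] x at z=.052,y=.198: 0.68557384824226 5.780021553623876 666
tag white (array([685.09124756, 205.35452271]), (39.12716293334961, 80.16704559326172), 5.309078216552734, 828)
```

>>> drive_tool:
  commands:
    - [0.5,-0.1,0,0,0,0]
    - [0.34,-0.03,0,0,0,0]
    - [0,0,0.4,0,0,0]
    - [0,0,0.6,0,0,0]
    - [0,0,0.3,0,0,0]
    - [0,0,0.1,0,0,0]
    - [0,0,0,0,0,0]
    - [0,0,0,0,0,0]

```text
time: 3.9
tool_pos: [0.6045, -0.3138, 0.0787]
ee_rot: [3.14, -0.002, 0.023]
wrist_force: [0.8, -0.1, -0.0]
width: 0.0004
finger_force: 0.0
```

>>> drive_tool:
  commands:
    - [0,0,0.1,0,0,0]
    - [0,0,0.1,0,0,0]
    - [0,0,0.1,0,0,0]
    - [0,0,0,0,0,0]
    - [0,0,0,0,0,0]

```text
time: 4.53
tool_pos: [0.6046, -0.3144, 0.0681]
ee_rot: [3.139, -0.002, 0.023]
wrist_force: [-1.4, -0.7, 6.7]
width: 0.0003
finger_force: 3.4
```

>>> drive_tool:
  commands:
    - [0,-0.02,0.1,0,0,0]
    - [0,0,0.08,0,0,0]
    - [0,0,0.03,0,0,0]
    - [0,0,0,0,0,0]

```text
time: 5.03
tool_pos: [0.6046, -0.314, 0.0604]
ee_rot: [3.138, -0.003, 0.022]
wrist_force: [-2.7, -1.2, 8.6]
width: 0.0004
finger_force: 4.2
```

>>> drive_tool:
  commands:
    - [0,0,-0.3,0,0,0]
    - [0,0,-0.6,0,0,0]
    - [0,0,-0.5,0,0,0]
    - [0,-0.7,0,0,0,0]
    - [0,-0.9,0,0,0,0]
    - [0,-0.9,0,0,0,0]
    - [0,-0.22,0,0,0,0]
    - [0,0,0.5,0,0,0]
    - [0,0,0.5,0,0,0]
    - [0,0,0.15,0,0,0]
    - [0,0,0,0,0,0]
    - [0,0,0,0,0,0]

```text
time: 6.52
tool_pos: [0.6012, -0.2053, 0.067]
ee_rot: [3.141, 0.0, 0.021]
wrist_force: [-2.4, -0.0, 6.8]
width: 0.0005
finger_force: 3.2
```

```bash
sed -i 's/^DOCK=.*/DOCK=(0.602,-0.2046,0.0245)/' h.py; python3 - <<'E'
from meas import *
diff(*slot(0),.061,.0245)
s=snapshot("side"); save(s,"s2.png",(280,60,460,200),4)
P=cloud(s); d=P[...,:2]-slot(-.108); m=(np.hypot(d[...,0],d[...,1])<.008)&(P[...,2]>.06)&(P[...,2]<.12); print(np.nanpercentile(P[...,2][m],[20,50,80]) if m.sum() else None)
E
```

```text
shift [ 0.02 -0.02  0.15] turn [ 0.    0.   -0.03] t 6.5 F [-2.4 -0.   6.8] w 0.0005
[0.06251242 0.09319184 0.09470495]
```

View pics/s2.png

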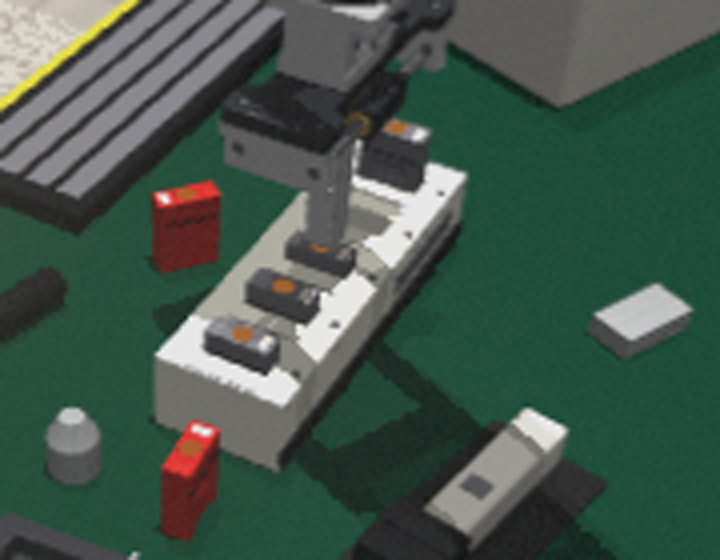

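The crop shows the first cassette sprung up at (395,150), with its top at about 94 mm. The fingers are pressing the middle one at (320,245), so I'll continue.

>>> drive_tool:
  commands:
    - [0,0,0.1,0,0,0]
    - [0,0,0.07,0,0,0]
    - [0,0,0,0,0,0]
    - [0,0,0,0,0,0]

```text
time: 7.08
tool_pos: [0.6014, -0.2058, 0.0611]
ee_rot: [3.14, -0.001, 0.021]
wrist_force: [-1.9, -0.3, 8.4]
width: 0.0003
finger_force: 4.1
```

>>> drive_tool:
  commands:
    - [0,0,-0.3,0,0,0]
    - [0,0,-0.6,0,0,0]
    - [0,0,-0.5,0,0,0]
    - [0,-0.45,0,0,0,0]
    - [0,-0.6,0,0,0,0]
    - [0,-0.32,0,0,0,0]
    - [0,0,0.5,0,0,0]
    - [0,0,0.5,0,0,0]
    - [0,0,0.2,0,0,0]
    - [0,0,0.1,0,0,0]
    - [0,0,0.08,0,0,0]
    - [0,0,0,0,0,0]
    - [0,0,0,0,0,0]
    - [0,0,0,0,0,0]

```text
time: 8.82
tool_pos: [0.6004, -0.1485, 0.0639]
ee_rot: [3.141, -0.001, 0.024]
wrist_force: [-2.4, 0.7, 10.6]
width: 0.0006
finger_force: 4.9
```

>>> drive_tool:
  commands:
    - [0,0.02,0.08,0,0,0]
    - [0,0,0,0,0,0]
    - [0,0,0,0,0,0]

```text
time: 9.2
tool_pos: [0.6004, -0.1485, 0.0607]
ee_rot: [-3.141, -0.001, 0.024]
wrist_force: [-3.5, 3.0, 10.0]
width: 0.0004
finger_force: 4.9
```

>>> drive_tool:
  commands:
    - [0,0,-0.3,0,0,0]
    - [0,0,-0.6,0,0,0]
    - [0,0,-0.5,0,0,0]
    - [0,-0.45,0,0,0,0]
    - [0,-0.6,0,0,0,0]
    - [0,-0.27,0,0,0,0]
    - [0,0,0.5,0,0,0]
    - [0,0,0.5,0,0,0]
    - [0,0,0.2,0,0,0]
    - [0,0,0.1,0,0,0]
    - [0,0,0.08,0,0,0]
    - [0,0,0,0,0,0]
    - [0,0,0,0,0,0]
    - [0,0,0,0,0,0]

```text
time: 10.95
tool_pos: [0.5992, -0.0971, 0.0607]
ee_rot: [3.14, -0.001, 0.023]
wrist_force: [-2.8, -0.8, 8.3]
width: 0.0004
finger_force: 4.1
```

>>> drive_tool:
  commands:
    - [0,0,-0.3,0,0,0]
    - [0,0,-0.7,0,0,0]
    - [0,0,-0.8,0,0,0]
    - [0,0,-0.3,0,0,0]
    - [0,0,0,0,0,0]
    - [0,0,0,0,0,0]
  gripper: 0.55

```text
time: 11.7
tool_pos: [0.5981, -0.0968, 0.1408]
ee_rot: [-3.141, 0.003, 0.023]
wrist_force: [0.3, 0.2, -0.4]
width: 0.0421
finger_force: 0.0
```

```bash
cat > ck.py <<'E'
from meas import *
s=snapshot("side"); P=cloud(s); S=snapshot("top"); Q=cloud(S)
for y in(.108,.054,0,-.108):
    for n,C in(("side",P),("top",Q)):
        d=C[...,:2]-slot(y); m=(abs(d[...,0])<.03)&(abs(d[...,1])<.02)&(C[...,2]>.086)&(C[...,2]<.103)
        if m.sum()>30: print(y,n,rect(C,m,0,0),C[m][:,2].mean().round(4))
diff(*slot(.108),.072,.0245)
E
python3 ck.py
```

```text
0.108 side (array([599.05200195, -94.22960663]), (44.74409103393555, 21.136308670043945), 2.399285316467285, 143) 0.0928
0.108 top (array([583.11816406, -99.92008209]), (11.794194221496582, 14.742348670959473), 1.5052399635314941, 31) 0.0943
0.054 side (array([ 600.48077393, -148.26316833]), (44.53773880004883, 20.509017944335938), 1.7212975025177002, 131) 0.0926
0 side (array([ 601.46722412, -202.44441223]), (20.9544677734375, 43.59947204589844), 89.20712280273438, 122) 0.0925
-0.108 side (array([ 604.7678833 , -309.65161133]), (44.16611862182617, 21.5046329498291), 0.7028347849845886, 103) 0.0925
-0.108 top (array([ 604.16906738, -312.43139648]), (42.95323181152344, 21.041791915893555), 0.5497710108757019, 170) 0.0946
shift [ 0.03 -0.    1.72] turn [-0.01  0.03 -0.02] t 11.8 F [-0.5 -0.3  0.7] w 0.042
```

>>> drive_tool:
  commands:
    - [0.03,0,0.5,0,0,0]
    - [0,0,0.7,0,0,0]
    - [0,0,0.4,0,0,0]
    - [0,0,0.13,0,0,0]
    - [0,0,0,0,0,0]

```text
time: 12.42
tool_pos: [0.6003, -0.0971, 0.0735]
ee_rot: [3.142, 0.0, 0.023]
wrist_force: [-0.2, -0.5, 0.3]
width: 0.0428
finger_force: 0.0
```

>>> drive_tool:
  commands:
    - [0,0,0,0,0,0]
    - [0,0,0,0,0,0]
    - [0,0,0,0,0,0]
    - [0,0,0,0,0,0]
  gripper: 1

```text
time: 12.92
tool_pos: [0.6006, -0.097, 0.0743]
ee_rot: [3.141, -0.001, 0.023]
wrist_force: [-1.1, 0.6, 2.2]
width: 0.0176
finger_force: 29.9
```

>>> drive_tool:
  commands:
    - [0,0,-0.2,0,0,0]
    - [0,0,-0.5,0,0,0]
    - [0,0,-0.7,0,0,0]
    - [0,0,-0.5,0,0,0]
    - [0,0,-0.1,0,0,0]
    - [0,0,0,0,0,0]

```text
time: 13.68
tool_pos: [0.6, -0.097, 0.153]
ee_rot: [-3.142, 0.001, 0.023]
wrist_force: [0.3, 0.4, -1.2]
width: 0.0179
finger_force: 29.9
```

```bash
cat >> h.py <<'E'
TRAY=(0.6065,0.196,0.103)
E
python3 - <<'E'
from h import *
diff(*slot(.108,TRAY),.15,.103); print(slot(.108,TRAY))
E
```

```text
shift [ 0.92 -9.97  0.08] turn [-0.    0.01 -0.8 ] t 13.7 F [ 0.3  0.4 -1.2] w 0.0179
(np.float64(0.5953956586551684), np.float64(0.30342762029989057))
```

>>> drive_tool:
  commands:
    - [0,0,0,0,0,-0.4]
    - [0,0,0,0,0,-0.4]
    - [0,-0.4,0,0,0,0]
    - [0.1,-0.8,0,0,0,0]
    - [0.1,-0.9,0,0,0,0]
    - [0.1,-0.9,0,0,0,0]
    - [0.1,-0.9,0,0,0,0]
    - [0.1,-0.9,0,0,0,0]
    - [0.1,-0.9,0,0,0,0]
    - [0.1,-0.9,0,0,0,0]
    - [0.1,-0.9,0,0,0,0]
    - [0.1,-0.9,0,0,0,0]
    - [0.02,-0.8,0,0,0,0]
    - [0,-0.5,0,0,0,0]
    - [0,-0.27,0,0,0,0]
    - [0,0,0,0,0,0]
    - [0,0,0,0,0,0]

```text
time: 15.8
tool_pos: [0.5961, 0.3025, 0.1535]
ee_rot: [3.141, -0.0, 0.102]
wrist_force: [0.8, 0.6, -0.5]
width: 0.0177
finger_force: 29.9
```

```bash
python3 - <<'E'
from h import *
diff(*slot(.108,TRAY),.0415,.103)
s=snapshot("side"); save(s,"s3.png",(190,120,430,300),3.3)
E
```

```text
shift [-0.02 -0.03  2.8 ] turn [ 0.01 -0.   -0.01] t 15.8 F [ 0.8  0.6 -0.5] w 0.0177
```

View pics/s3.png

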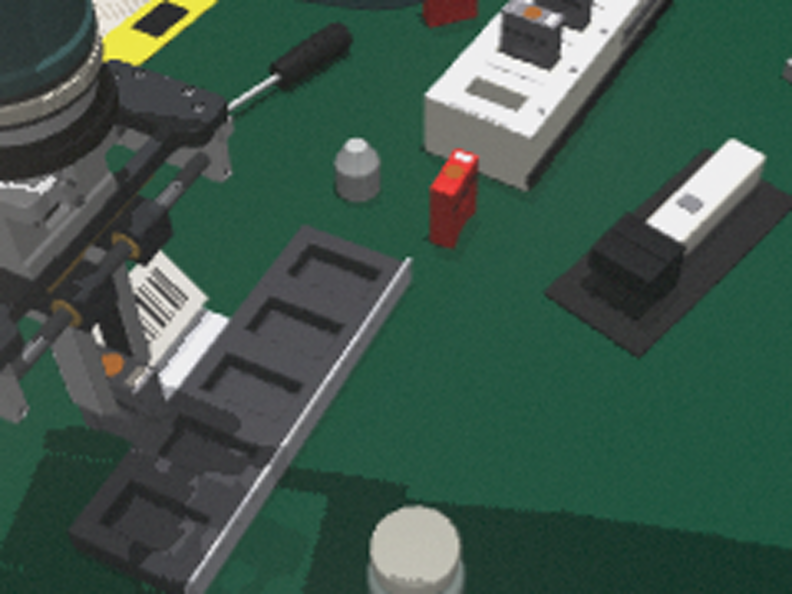

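The cassette hangs upright at (115,370), above the far pocket at (150,520). I'll lower it now.

>>> drive_tool:
  commands:
    - [-0.02,-0.03,0.4,0,0,0]
    - [0,0,0.7,0,0,0]
    - [0,0,0.7,0,0,0]
    - [0,0,0.5,0,0,0]
    - [0,0,0.3,0,0,0]
    - [0,0,0.1,0,0,0]
    - [0,0,0.06,0,0,0]
    - [0,0,0,0,0,0]
    - [0,0,0,0,0,0]

```text
time: 16.98
tool_pos: [0.5955, 0.3048, 0.044]
ee_rot: [-3.141, -0.002, 0.103]
wrist_force: [0.5, 0.9, -0.7]
width: 0.0178
finger_force: 29.9
```

>>> drive_tool:
  commands:
    - [0,0,0.05,0,0,0]
    - [0,0,0.05,0,0,0]
    - [0,0,0,0,0,0]
    - [0,0,0,0,0,0]

```text
time: 17.48
tool_pos: [0.5953, 0.3048, 0.0402]
ee_rot: [-3.141, -0.001, 0.103]
wrist_force: [-1.5, -1.3, 4.6]
width: 0.0178
finger_force: 30.0
```

>>> drive_tool:
  commands:
    - [0,0,0,0,0,0]
    - [0,0,0,0,0,0]
    - [0,0,-0.2,0,0,0]
    - [0,0,-0.6,0,0,0]
    - [0,0,-0.9,0,0,0]
    - [0,0,-0.7,0,0,0]
    - [0,0,-0.4,0,0,0]
    - [0,0,0,0,0,0]
  gripper: 0.58

```text
time: 18.48
tool_pos: [0.5957, 0.3049, 0.1526]
ee_rot: [-3.141, -0.003, 0.103]
wrist_force: [0.6, -0.3, -0.7]
width: 0.0394
finger_force: 0.0
```

```bash
python3 - <<'E'
from h import *
diff(*slot(.054),.145,.0245)
E
```

```text
shift [-0.15 11.39  0.19] turn [-0.01 -0.03  0.78] t 18.5 F [ 0.6 -0.3 -0.7] w 0.0394
```

>>> drive_tool:
  commands:
    - [0,0,0,0,0,0.39]
    - [0,0,0,0,0,0.39]
    - [0,0.5,0,0,0,0]
    - [-0.05,0.8,0,0,0,0]
    - [-0.05,0.9,0,0,0,0]
    - [-0.05,0.9,0,0,0,0]
    - [0,0.9,0,0,0,0]
    - [0,0.9,0,0,0,0]
    - [0,0.9,0,0,0,0]
    - [0,0.9,0,0,0,0]
    - [0,0.9,0,0,0,0]
    - [0,0.9,0,0,0,0]
    - [0,0.9,0,0,0,0]
    - [0,0.9,0,0,0,0]
    - [0,0.7,0,0,0,0]
    - [0,0.39,0,0,0,0]
    - [0,0,0,0,0,0]
    - [0,0,0,0,0,0]

```text
time: 20.72
tool_pos: [0.6001, -0.1502, 0.1509]
ee_rot: [-3.141, 0.0, 0.026]
wrist_force: [-0.1, 0.0, -1.0]
width: 0.0394
finger_force: 0.0
```

```bash
python3 - <<'E'
from h import *
diff(*slot(.054),.074,.0245)
s=snapshot("top"); save(s,"t4.png",(200,130,340,215),5.5)
Q=cloud(s); m=(Q[...,2]>.05)&(Q[...,2]<.07)&(Q[...,1]>.26)&(Q[...,1]<.34)&(Q[...,0]>.55)&(Q[...,0]<.65)
from meas import rect; print(rect(Q,m,0,0), np.median(Q[m][:,2]))
E
```

```text
shift [0.01 0.01 1.92] turn [-0.01  0.    0.01] t 20.7 F [-0.1  0.  -1. ] w 0.0394
(array([593.8104248 , 303.65466309]), (44.68183517456055, 18.70147705078125), 4.80280065536499, 152) 0.06106456779261487
```

View pics/t4.png

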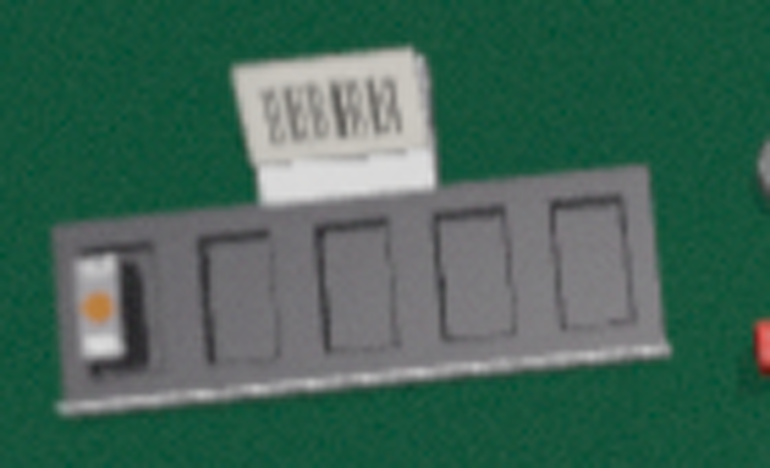

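The first cassette stands in its pocket, crop (100,305), with its top at 61 mm as expected. Next is slot 54.

>>> drive_tool:
  commands:
    - [0,0,0.5,0,0,0]
    - [0,0,0.8,0,0,0]
    - [0,0,0.45,0,0,0]
    - [0,0,0.17,0,0,0]
    - [0,0,0,0,0,0]
    - [0,0,0,0,0,0]

```text
time: 21.52
tool_pos: [0.6012, -0.1513, 0.0757]
ee_rot: [3.141, -0.002, 0.025]
wrist_force: [0.8, -0.0, 0.1]
width: 0.0393
finger_force: 0.0
```

>>> drive_tool:
  commands:
    - [0,0,0,0,0,0]
    - [0,0,0,0,0,0]
    - [0,0,0,0,0,0]
    - [0,0,0,0,0,0]
  gripper: 1

```text
time: 22.02
tool_pos: [0.6005, -0.1511, 0.0747]
ee_rot: [3.141, -0.001, 0.025]
wrist_force: [-0.9, -0.3, 1.7]
width: 0.0177
finger_force: 29.9
```

>>> drive_tool:
  commands:
    - [0,0,-0.2,0,0,0]
    - [0,0,-0.5,0,0,0]
    - [0,0,-0.7,0,0,0]
    - [0,0,-0.5,0,0,0]
    - [0,0,-0.1,0,0,0]
    - [0,0,0,0,0,0]

```text
time: 22.78
tool_pos: [0.6001, -0.151, 0.1539]
ee_rot: [-3.141, 0.001, 0.025]
wrist_force: [0.1, -0.9, -0.7]
width: 0.0182
finger_force: 29.9
```

```bash
python3 - <<'E'
from h import *
diff(*slot(.054,TRAY),.1535,.103)
E
```

```text
shift [ 1.05 -9.96  0.01] turn [-0.    0.01 -0.78] t 22.8 F [ 0.1 -0.9 -0.7] w 0.0182
```

>>> drive_tool:
  commands:
    - [0,0,0,0,0,-0.39]
    - [0,0,0,0,0,-0.39]
    - [0,-0.4,0,0,0,0]
    - [0.1,-0.8,0,0,0,0]
    - [0.1,-0.9,0,0,0,0]
    - [0.1,-0.9,0,0,0,0]
    - [0.1,-0.9,0,0,0,0]
    - [0.1,-0.9,0,0,0,0]
    - [0.1,-0.9,0,0,0,0]
    - [0.1,-0.9,0,0,0,0]
    - [0.1,-0.9,0,0,0,0]
    - [0.1,-0.9,0,0,0,0]
    - [0.1,-0.8,0,0,0,0]
    - [0.05,-0.5,0,0,0,0]
    - [0,-0.27,0,0,0,0]
    - [0,0,0,0,0,0]
    - [0,0,0,0,0,0]

```text
time: 24.9
tool_pos: [0.6013, 0.249, 0.1543]
ee_rot: [3.141, 0.0, 0.102]
wrist_force: [0.5, -0.1, -0.6]
width: 0.0177
finger_force: 29.9
```

```bash
python3 - <<'E'
from h import *
diff(*slot(.054,TRAY),.042,.103)
E
```

```text
shift [-0.01 -0.02  2.81] turn [ 0.01  0.   -0.01] t 24.9 F [ 0.5 -0.1 -0.6] w 0.0177
```

>>> drive_tool:
  commands:
    - [0,0,0.4,0,0,0]
    - [0,0,0.7,0,0,0]
    - [0,0,0.7,0,0,0]
    - [0,0,0.5,0,0,0]
    - [0,0,0.3,0,0,0]
    - [0,0,0.1,0,0,0]
    - [0,0,0.08,0,0,0]
    - [0,0,0.05,0,0,0]
    - [0,0,0.04,0,0,0]
    - [0,0,0,0,0,0]
    - [0,0,0,0,0,0]

```text
time: 26.28
tool_pos: [0.6017, 0.2502, 0.0408]
ee_rot: [-3.141, -0.002, 0.103]
wrist_force: [-1.5, 0.8, 4.8]
width: 0.0179
finger_force: 29.9
```

>>> drive_tool:
  commands:
    - [0,0,0,0,0,0]
    - [0,0,0,0,0,0]
    - [0,0,-0.2,0,0,0]
    - [0,0,-0.6,0,0,0]
    - [0,0,-0.9,0,0,0]
    - [0,0,-0.7,0,0,0]
    - [0,0,-0.4,0,0,0]
    - [0,0,0,0,0,0]
  gripper: 0.58

```text
time: 27.28
tool_pos: [0.6019, 0.2502, 0.1531]
ee_rot: [-3.141, -0.003, 0.103]
wrist_force: [0.8, -0.1, -0.6]
width: 0.0398
finger_force: 0.0
```

>>> drive_tool:
  commands:
    - [0,0,0,0,0,0.39]
    - [0,0,0,0,0,0.39]
    - [0,0.5,0,0,0,0]
    - [-0.05,0.8,0,0,0,0]
    - [-0.05,0.9,0,0,0,0]
    - [-0.05,0.9,0,0,0,0]
    - [-0.05,0.9,0,0,0,0]
    - [-0.05,0.9,0,0,0,0]
    - [0,0.9,0,0,0,0]
    - [0,0.9,0,0,0,0]
    - [0,0.9,0,0,0,0]
    - [0,0.9,0,0,0,0]
    - [0,0.9,0,0,0,0]
    - [0,0.9,0,0,0,0]
    - [0,0.7,0,0,0,0]
    - [0,0.39,0,0,0,0]
    - [0,0,0,0,0,0]
    - [0,0,0,0,0,0]

```text
time: 29.52
tool_pos: [0.6023, -0.2049, 0.1513]
ee_rot: [-3.141, 0.0, 0.026]
wrist_force: [0.8, -0.6, -0.2]
width: 0.0394
finger_force: 0.0
```

```bash
python3 - <<'E'
from h import *
diff(*slot(0),.074,.0245)
E
```

```text
shift [-0.01 -0.01  1.93] turn [-0.01  0.    0.01] t 29.5 F [ 0.8 -0.6 -0.2] w 0.0394
```

>>> drive_tool:
  commands:
    - [0,0,0.5,0,0,0]
    - [0,0,0.8,0,0,0]
    - [0,0,0.45,0,0,0]
    - [0,0,0.17,0,0,0]
    - [0,0,0,0,0,0]
    - [0,0,0,0,0,0]

```text
time: 30.28
tool_pos: [0.6033, -0.206, 0.0762]
ee_rot: [3.14, -0.002, 0.025]
wrist_force: [-0.1, -0.1, 0.7]
width: 0.0396
finger_force: 0.0
```

>>> drive_tool:
  commands:
    - [0,0,0,0,0,0]
    - [0,0,0,0,0,0]
    - [0,0,0,0,0,0]
    - [0,0,0,0,0,0]
  gripper: 1

```text
time: 30.78
tool_pos: [0.6026, -0.2055, 0.0751]
ee_rot: [-3.141, -0.001, 0.025]
wrist_force: [-0.5, 0.7, 2.3]
width: 0.0181
finger_force: 29.7
```

>>> drive_tool:
  commands:
    - [0,0,-0.2,0,0,0]
    - [0,0,-0.5,0,0,0]
    - [0,0,-0.7,0,0,0]
    - [0,0,-0.5,0,0,0]
    - [0,0,-0.1,0,0,0]
    - [0,0,0,0,0,0]

```text
time: 31.52
tool_pos: [0.6024, -0.2058, 0.1551]
ee_rot: [3.141, -0.0, 0.025]
wrist_force: [0.5, -0.1, -0.7]
width: 0.0177
finger_force: 29.8
```

```bash
python3 - <<'E'
from h import *
diff(*slot(0,TRAY),.1535,.103)
E
```

```text
shift [ 1.13 -9.98  0.04] turn [ 0.   -0.   -0.78] t 31.5 F [ 0.5 -0.1 -0.7] w 0.0177
```

>>> drive_tool:
  commands:
    - [0,0,0,0,0,-0.39]
    - [0,0,0,0,0,-0.39]
    - [0,-0.4,0,0,0,0]
    - [0.1,-0.8,0,0,0,0]
    - [0.1,-0.9,0,0,0,0]
    - [0.1,-0.9,0,0,0,0]
    - [0.1,-0.9,0,0,0,0]
    - [0.1,-0.9,0,0,0,0]
    - [0.1,-0.9,0,0,0,0]
    - [0.1,-0.9,0,0,0,0]
    - [0.1,-0.9,0,0,0,0]
    - [0.1,-0.9,0,0,0,0]
    - [0.1,-0.8,0,0,0,0]
    - [0.1,-0.5,0,0,0,0]
    - [0.03,-0.28,0,0,0,0]
    - [0,0,0,0,0,0]
    - [0,0,0,0,0,0]

```text
time: 33.65
tool_pos: [0.6065, 0.195, 0.1546]
ee_rot: [3.141, 0.0, 0.102]
wrist_force: [0.2, -0.2, -1.3]
width: 0.0181
finger_force: 29.8
```

```bash
python3 - <<'E'
from h import *
diff(*slot(0,TRAY),.042,.103)
E
```

```text
shift [ 0.   -0.02  2.82] turn [ 0.01  0.   -0.01] t 33.6 F [ 0.2 -0.2 -1.3] w 0.0181
```

>>> drive_tool:
  commands:
    - [0,0,0.4,0,0,0]
    - [0,0,0.7,0,0,0]
    - [0,0,0.7,0,0,0]
    - [0,0,0.5,0,0,0]
    - [0,0,0.3,0,0,0]
    - [0,0,0.1,0,0,0]
    - [0,0,0.08,0,0,0]
    - [0,0,0.05,0,0,0]
    - [0,0,0.04,0,0,0]
    - [0,0,0,0,0,0]
    - [0,0,0,0,0,0]

```text
time: 35.02
tool_pos: [0.607, 0.1963, 0.0411]
ee_rot: [-3.141, -0.002, 0.103]
wrist_force: [-0.4, 1.4, 3.6]
width: 0.0178
finger_force: 29.8
```

>>> drive_tool:
  commands:
    - [0,0,0,0,0,0]
    - [0,0,0,0,0,0]
    - [0,0,-0.2,0,0,0]
    - [0,0,-0.6,0,0,0]
    - [0,0,-0.9,0,0,0]
    - [0,0,-0.7,0,0,0]
    - [0,0,-0.4,0,0,0]
    - [0,0,0,0,0,0]
  gripper: 0.58

```text
time: 36.02
tool_pos: [0.6072, 0.1961, 0.1534]
ee_rot: [-3.141, -0.003, 0.103]
wrist_force: [0.2, -0.2, 0.7]
width: 0.0392
finger_force: 0.0
```

>>> drive_tool:
  commands:
    - [0,0,0,0,0,0.39]
    - [0,0,0,0,0,0.39]
    - [0,0.5,0,0,0,0]
    - [-0.05,0.8,0,0,0,0]
    - [-0.05,0.9,0,0,0,0]
    - [-0.05,0.9,0,0,0,0]
    - [-0.05,0.9,0,0,0,0]
    - [-0.05,0.9,0,0,0,0]
    - [-0.05,0.9,0,0,0,0]
    - [-0.05,0.9,0,0,0,0]
    - [0,0.9,0,0,0,0]
    - [0,0.9,0,0,0,0]
    - [0,0.9,0,0,0,0]
    - [0,0.9,0,0,0,0]
    - [0,0.9,0,0,0,0]
    - [0,0.8,0,0,0,0]
    - [0,0.5,0,0,0,0]
    - [0,0.22,0,0,0,0]
    - [0,0,0,0,0,0]
    - [0,0,0,0,0,0]

```text
time: 38.52
tool_pos: [0.6052, -0.3119, 0.152]
ee_rot: [-3.141, -0.0, 0.026]
wrist_force: [0.2, 0.5, 0.1]
width: 0.0396
finger_force: 0.0
```

```bash
python3 - <<'E'
from h import *
diff(*slot(-.108),.074,.0245)
E
```

```text
shift [-0.02  0.02  1.95] turn [-0.   -0.    0.02] t 38.5 F [0.2 0.5 0.1] w 0.0396
```

>>> drive_tool:
  commands:
    - [-0.02,0,0.5,0,0,0]
    - [0,0,0.8,0,0,0]
    - [0,0,0.47,0,0,0]
    - [0,0,0.18,0,0,0]
    - [0,0,0,0,0,0]
    - [0,0,0,0,0,0]

```text
time: 39.28
tool_pos: [0.6051, -0.3134, 0.0755]
ee_rot: [3.14, -0.002, 0.025]
wrist_force: [-0.4, -0.7, -0.4]
width: 0.0397
finger_force: 0.0
```

>>> drive_tool:
  commands:
    - [0,0,0,0,0,0]
    - [0,0,0,0,0,0]
    - [0,0,0,0,0,0]
    - [0,0,0,0,0,0]
  gripper: 1

```text
time: 39.78
tool_pos: [0.6044, -0.3131, 0.0744]
ee_rot: [3.141, -0.001, 0.025]
wrist_force: [0.3, 0.4, 2.7]
width: 0.018
finger_force: 29.9
```

>>> drive_tool:
  commands:
    - [0,0,-0.2,0,0,0]
    - [0,0,-0.5,0,0,0]
    - [0,0,-0.7,0,0,0]
    - [0,0,-0.5,0,0,0]
    - [0,0,-0.1,0,0,0]
    - [0,0,0,0,0,0]

```text
time: 40.52
tool_pos: [0.6041, -0.313, 0.1539]
ee_rot: [3.142, 0.0, 0.025]
wrist_force: [-0.4, 0.1, -1.4]
width: 0.0176
finger_force: 29.9
```

```bash
python3 - <<'E'
from h import *
diff(*slot(-.054,TRAY),.1535,.103)
E
```

```text
shift [ 1.37e+00 -1.13e+01  1.00e-02] turn [ 0.    0.   -0.78] t 40.5 F [-0.4  0.1 -1.4] w 0.0176
```

>>> drive_tool:
  commands:
    - [0,0,0,0,0,-0.39]
    - [0,0,0,0,0,-0.39]
    - [0,-0.5,0,0,0,0]
    - [0.12,-0.8,0,0,0,0]
    - [0.12,-0.9,0,0,0,0]
    - [0.12,-0.9,0,0,0,0]
    - [0.12,-0.9,0,0,0,0]
    - [0.12,-0.9,0,0,0,0]
    - [0.12,-0.9,0,0,0,0]
    - [0.12,-0.9,0,0,0,0]
    - [0.12,-0.9,0,0,0,0]
    - [0.12,-0.9,0,0,0,0]
    - [0.12,-0.9,0,0,0,0]
    - [0.12,-0.9,0,0,0,0]
    - [0.05,-0.7,0,0,0,0]
    - [0,-0.3,0,0,0,0]
    - [0,0,0,0,0,0]
    - [0,0,0,0,0,0]

```text
time: 42.78
tool_pos: [0.6122, 0.1413, 0.1537]
ee_rot: [3.141, 0.0, 0.102]
wrist_force: [0.7, -0.1, -0.9]
width: 0.0179
finger_force: 29.9
```

```bash
python3 - <<'E'
from h import *
diff(*slot(-.054,TRAY),.042,.103)
E
```

```text
shift [-0.   -0.02  2.79] turn [ 0.01  0.   -0.01] t 42.8 F [ 0.7 -0.1 -0.9] w 0.0179
```

>>> drive_tool:
  commands:
    - [0,0,0.4,0,0,0]
    - [0,0,0.7,0,0,0]
    - [0,0,0.7,0,0,0]
    - [0,0,0.5,0,0,0]
    - [0,0,0.3,0,0,0]
    - [0,0,0.1,0,0,0]
    - [0,0,0.08,0,0,0]
    - [0,0,0.05,0,0,0]
    - [0,0,0.03,0,0,0]
    - [0,0,0,0,0,0]
    - [0,0,0,0,0,0]

```text
time: 44.15
tool_pos: [0.6129, 0.1423, 0.0404]
ee_rot: [3.142, -0.002, 0.103]
wrist_force: [-0.4, 0.7, 2.7]
width: 0.0177
finger_force: 29.9
```

>>> drive_tool:
  commands:
    - [0,0,0,0,0,0]
    - [0,0,0,0,0,0]
    - [0,0,-0.2,0,0,0]
    - [0,0,-0.6,0,0,0]
    - [0,0,-0.9,0,0,0]
    - [0,0,-0.7,0,0,0]
    - [0,0,-0.4,0,0,0]
    - [-0.4,0,0,0,0,0]
    - [-0.8,0.1,0,0,0,0]
    - [-0.8,0.2,0,0,0,0]
    - [-0.8,0.2,0,0,0,0]
    - [-0.8,0.2,0,0,0,0]
    - [-0.8,0.2,0,0,0,0]
    - [-0.6,0.2,0,0,0,0]
    - [-0.2,0,0,0,0,0]
    - [0,0,0,0,0,0]
    - [0,0,0,0,0,0]
  gripper: 0.58

```text
time: 46.28
tool_pos: [0.4106, 0.0774, 0.1514]
ee_rot: [-3.142, -0.0, 0.103]
wrist_force: [0.6, -0.0, 0.9]
width: 0.0393
finger_force: 0.0
```

```bash
cat > m2.py <<'E'
from meas import *
for n in("top","side"):
    S=[snapshot(n) for _ in range(3)]
    s=S[0]; zz=np.stack([q["range_z"] for q in S]).astype(float); zz[zz==0]=np.nan
    s["range_z"]=np.nan_to_num(np.nanmedian(zz,0)); P=cloud(s); z=P[...,2]*1000; x,y=P[...,0],P[...,1]
    save(s,f"m2{n}.png",k=1.25)
    R=(x>.34)&(x<.52)&(y>-.22)&(y<.04)
    m=R&(z>28)&(z<37.5); print(n,"handle",rect(P,m,0,0),np.nanmedian(z[m]))
    m=R&(z>40)&(z<55); print(n,"head",rect(P,m,0,0),np.nanmedian(z[m]))
    for t in(.108,.054,0,-.054):
        c=slot(t,TRAY); m=(abs(x-c[0])<.03)&(abs(y-c[1])<.022)&(z>53)&(z<70)
        if m.sum()>30: print(t,np.round(c,4),rect(P,m,0,0),np.nanmedian(z[m]))
    # tag: plate face by plane inliers
    m=(x>.65)&(x<.73)&(y>.13)&(y<.28)&(z>25)&(z<85); q=P[m]
    nrm=np.array([-np.cos(.103),-np.sin(.103),1])/2**.5
    e=(q-[.682,.2037,.052])@nrm; b=np.median(e); q=q[abs(e-b)<.004]
    xs=np.array([np.cos(.103),np.sin(.103),1])/2**.5; ys=np.array([-np.sin(.103),np.cos(.103),0])
    u,v=(q-[.682,.2037,.052])@xs,(q-[.682,.2037,.052])@ys
    print("tag off-plane",b,"up range",np.percentile(u,[1,99]),"y range",np.percentile(v,[1,99]),len(q))
E
python3 m2.py
```

```text
top handle (array([ 431.12713623, -108.6620636 ]), (122.89582061767578, 32.0237922668457), 81.4636459350586, 663) 34.177177056906146
top head (array([443.94293213, -24.51795959]), (44.974998474121094, 50.22319793701172), 81.6474609375, 275) 46.22249570756497
0.108 [0.5954 0.3034] (array([593.96728516, 303.61257935]), (44.288692474365234, 18.084753036499023), 4.185513019561768, 150) 61.188283420590054
0.054 [0.6009 0.2497] (array([601.3293457 , 249.67230225]), (43.890228271484375, 18.68132972717285), 5.708766937255859, 149) 61.15057247200589
0 [0.6065 0.196 ] (array([606.28155518, 195.66369629]), (44.42893600463867, 18.1815185546875), 5.639480113983154, 145) 61.19382750935203
-0.054 [0.6121 0.1423] (array([613.16021729, 141.43125916]), (44.266422271728516, 17.98369598388672), 6.142724990844727, 140) 61.17351495860417
tag off-plane -0.0010239336591646494 up range [-0.02336524  0.02703844] y range [-0.04032821  0.03838757] 584
side handle (array([ 429.80136108, -110.60290527]), (113.13581085205078, 29.11985969543457), 81.68960571289062, 279) 33.07127254950195
side head (array([428.31671143, -18.74978828]), (43.93136215209961, 17.195453643798828), 82.10470581054688, 70) 44.832911220015575
0.108 [0.5954 0.3034] (array([593.58831787, 305.46420288]), (44.174373626708984, 18.847373962402344), 6.5609869956970215, 248) 60.13716698317167
0.054 [0.6009 0.2497] (array([601.51660156, 251.66494751]), (44.62710952758789, 18.63053321838379), 4.451767444610596, 221) 59.896104225842834
0 [0.6065 0.196 ] (array([606.3840332 , 197.97923279]), (43.952754974365234, 19.132667541503906), 6.208862781524658, 197) 59.968150975956284
-0.054 [0.6121 0.1423] (array([613.43505859, 143.64546204]), (43.69984436035156, 19.92417335510254), 5.521475315093994, 181) 59.88727310499017
tag off-plane -0.002086933144674263 up range [-0.02364379  0.02566999] y range [-0.03784153  0.0407817 ] 826
```

View pics/m2top.png

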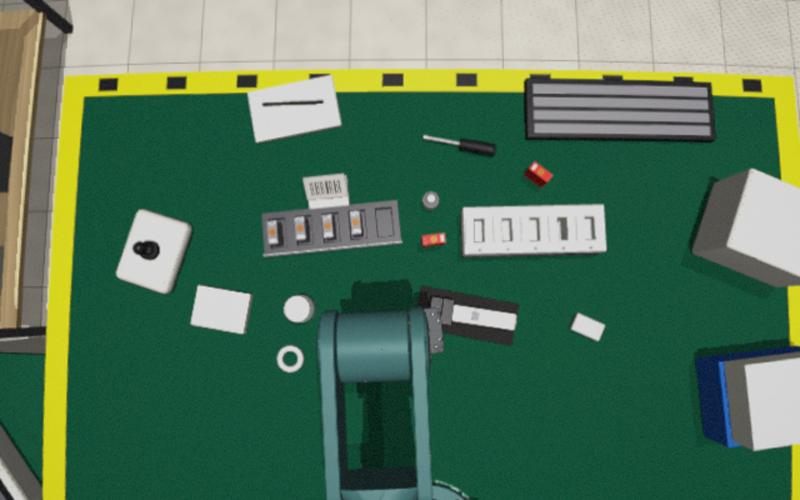

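All four cassettes stand in pockets, with tops at 61 mm, at (273,232), (301,229), (328,226) and (356,223). The reader is still on its mat, head at (440,312) and handle at (485,317). Next I'll go to it.

>>> drive_tool:
  commands:
    - [0,0.5,0,0,0,0]
    - [0.04,0.9,0,0,0,0]
    - [0.04,0.9,0,0,0,0]
    - [0.04,0.9,0,0,0,0]
    - [0.04,0.7,0,0,0,0]
    - [0,0.29,0,0,0,-0.7]
    - [0,0,0,0,0,-0.95]
    - [0,0,0,0,0,-0.95]
    - [0,0,0,0,0,-0.95]
    - [0,0,0,0,0,-0.95]
    - [0,0,0,0,0,-0.95]
    - [0,0,0,0,0,-0.95]
    - [0,0,0,0,0,-0.95]
    - [0,0,0,0,0,-0.95]
    - [0,0,0,0,0,-0.95]
    - [0,0,0,0,0,-0.95]
    - [0,0,0,0,0,-0.95]
    - [0,0,0,0,0,-0.95]
    - [0,0,0,0,0,-0.95]
    - [0,0,0,0,0,-0.14]
  gripper: 0.35

```text
time: 49.08
tool_pos: [0.4337, -0.089, 0.1514]
ee_rot: [-3.142, 0.0, 1.421]
wrist_force: [-0.2, 0.1, -1.1]
width: 0.0611
finger_force: 0.0
```

```bash
python3 - <<'E'
from h import *
diff(.4341,-.0886,.008,1.4218)
from meas import *
s=snapshot("side"); P=cloud(s); x,y,z=P[...,0],P[...,1],P[...,2]*1000
m=(x>.34)&(x<.52)&(y>-.22)&(y<.04)&(z>20)&(z<55); q=P[m]; c,sn=np.cos(1.4218),np.sin(1.4218)
d=q[:,:2]-[.4353,-.0807]; a=d[:,0]*c+d[:,1]*sn; b=-d[:,0]*sn+d[:,1]*c
print(np.percentile(a,[1,99]),np.percentile(b,[1,99])); save(s,"s5.png",(300,120,470,250),4.4)
E
```

```text
shift [0.01 0.01 3.59] turn [-0.  0. -0.] t 49.1 F [-0.2  0.1 -1.1] w 0.0611
[-0.08269405  0.0829666 ] [-0.02415983  0.02475151]
```

View pics/s5.png

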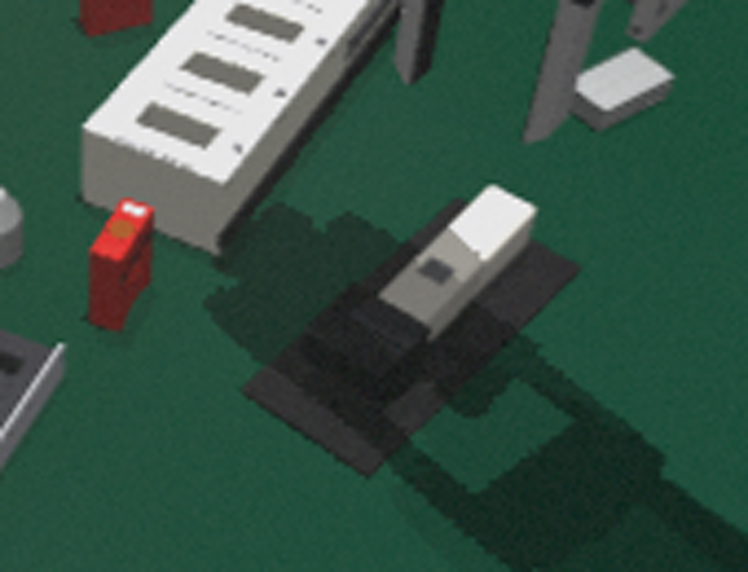

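The reader lies unmoved, handle at (460,245) in the crop, with the open fingers above it. Descending.

>>> drive_tool:
  commands:
    - [0,0,0.5,0,0,0]
    - [0,0,0.8,0,0,0]
    - [0,0,0.8,0,0,0]
    - [0,0,0.7,0,0,0]
    - [0,0,0.4,0,0,0]
    - [0,0,0.2,0,0,0]
    - [0,0,0.1,0,0,0]
    - [0,0,0,0,0,0]
    - [0,0,0,0,0,0]

```text
time: 50.25
tool_pos: [0.4342, -0.0892, 0.0123]
ee_rot: [3.14, 0.0, 1.422]
wrist_force: [0.2, 0.1, 0.3]
width: 0.0612
finger_force: 0.0
```

>>> drive_tool:
  commands:
    - [0,0,0,0,0,0]
    - [0,0,0,0,0,0]
    - [0,0,0,0,0,0]
    - [0,0,0,0,0,0]
  gripper: 1

```text
time: 50.75
tool_pos: [0.4337, -0.089, 0.0116]
ee_rot: [3.141, 0.0, 1.422]
wrist_force: [-0.3, -0.1, -0.4]
width: 0.0317
finger_force: 30.0
```

>>> drive_tool:
  commands:
    - [0,0,-0.2,0,0,0]
    - [0,0,-0.5,0,0,0]
    - [0,0,-0.8,0,0,0]
    - [0,0,-0.8,0,0,0]
    - [0,0,-0.5,0,0,0.4]
    - [0,0,-0.15,0,0,0.8]
    - [0,0,0,0,0,0.95]
    - [0,0,0,0,0,0.95]
    - [0,0,0,0,0,0.95]
    - [0,0,0,0,0,0.95]
    - [0,0,0,0,0,0.95]
    - [0,0,0,0,0,0.95]
    - [0,0,0,0,0,0.95]
    - [0,0,0,0,0,0.95]
    - [0,0,0,0,0,0.95]
    - [0,0,0,0,0,0.95]
    - [0,0,0,0,0,0.95]
    - [0,0,0,0,0,0.95]
    - [0,0,0,0,0,0.6]
    - [0,0,0,0,0,0]

```text
time: 53.25
tool_pos: [0.4332, -0.0888, 0.1294]
ee_rot: [-3.141, 0.001, 0.103]
wrist_force: [-0.7, 0.2, -2.1]
width: 0.0321
finger_force: 30.0
```

```bash
python3 - <<'E'
from h import *
diff(.5577,.1909,.13,.103)
E
```

```text
shift [ 3.81 -6.64 -0.01] turn [-0.    0.01 -0.  ] t 53.2 F [-0.7  0.2 -2.1] w 0.0321
```

>>> drive_tool:
  commands:
    - [0.2,-0.4,0,0,0,0]
    - [0.45,-0.8,0,0,0,0]
    - [0.45,-0.8,0,0,0,0]
    - [0.45,-0.8,0,0,0,0]
    - [0.45,-0.8,0,0,0,0]
    - [0.45,-0.8,0,0,0,0]
    - [0.45,-0.8,0,0,0,0]
    - [0.45,-0.8,0,0,0,0]
    - [0.35,-0.5,0,0,0,0]
    - [0.11,-0.14,0,0,0,0]
    - [0,0,0,0,0,0]
    - [0,0,0,0,0,0]

```text
time: 54.75
tool_pos: [0.5578, 0.1898, 0.1295]
ee_rot: [3.141, 0.0, 0.101]
wrist_force: [0.2, 0.7, -1.6]
width: 0.0316
finger_force: 30.0
```

```bash
python3 - <<'E'
from h import *
from meas import rect
diff(.5577,.1909,.0981,.103)
o=get_obs(); T=o["tool_pos"]
for n in("top","side"):
    s=snapshot(n); P=cloud(s); x,y,z=P[...,0],P[...,1],P[...,2]
    a=(x-T[0])*np.cos(.103)+(y-T[1])*np.sin(.103); b=-(x-T[0])*np.sin(.103)+(y-T[1])*np.cos(.103)
    m=(a>.035)&(a<.13)&(abs(b)<.06)&(z>T[2]-.015)&(z<T[2]+.06)
    print(n,"head a",np.nanpercentile(a[m],[1,99]),"b",np.nanpercentile(b[m],[1,99]),"z-T",np.nanpercentile(z[m]-T[2],[2,50,98]))
    m2=m&(a>.05)&(z>T[2]+.025)&(z<T[2]+.045); A=np.c_[a[m2],b[m2],np.ones(m2.sum())]
    if m2.sum()>50: print("top slope (pitch,roll)",np.linalg.lstsq(A,z[m2],rcond=None)[0],m2.sum(), rect(P,m2,0,0))
save(s,"s6.png",(150,40,430,250),2.8)
E
```

```text
shift [-0.   -0.03  0.78] turn [ 0.01  0.   -0.02] t 54.8 F [ 0.2  0.7 -1.6] w 0.0316
top head a [0.05302453 0.08752713] b [-0.02661613 -0.02432703] z-T [-0.00619727  0.02361674  0.03541197]
side head a [0.04212398 0.07908887] b [0.01669235 0.02681107] z-T [-0.00689383  0.00115885  0.00964686]
```

View pics/s6.png

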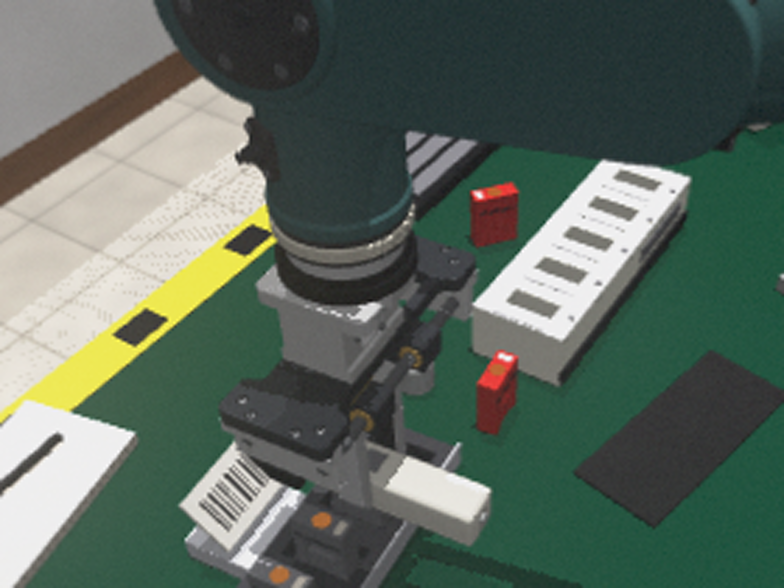

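The reader is held level, handle at (430,490), pointing at the plate at (235,495), and the mat is empty at (690,435). I'll lower to the aiming height.

>>> drive_tool:
  commands:
    - [0,-0.03,0.2,0,0,0]
    - [0,0,0.3,0,0,0]
    - [0,0,0.2,0,0,0]
    - [0,0,0.08,0,0,-0.02]
    - [0,0,0,0,0,0]
    - [0,0,0,0,0,0]
    - [0,0,0,0,0,0]

```text
time: 55.72
tool_pos: [0.5584, 0.192, 0.0987]
ee_rot: [-3.142, -0.001, 0.104]
wrist_force: [0.5, -0.1, -1.6]
width: 0.0316
finger_force: 30.0
```

```bash
python3 - <<'E'
from h import *
diff(.5577,.1909,.0981,.103)
E
```

```text
shift [-0.02  0.03  0.02] turn [-0.   -0.01  0.01] t 55.7 F [ 0.5 -0.1 -1.6] w 0.0316
```

>>> drive_tool:
  commands:
    - [-0.02,0.03,0.02,0,0,0]
    - [0,0,0,0,0,0]
    - [0,0,0,0,0,0]
    - [0,0,0,0,0,0]
    - [0,0,0,0,0,0]
    - [0,0,0,0,0,0]
    - [0,0,0,0,0,0]
    - [0,0,0,0,0,0]
    - [0,0,0,0,0,0]
    - [0,0,0,0,0,0]
    - [0,0,0,0,0,0]
    - [0,0,0,0,0,0]
    - [0,0,0,0,0,0]
    - [0,0,0,0,0,0]
    - [0,0,0,0,0,0]
    - [0,0,0,0,0,0]
    - [0,0,0,0,0,0]
    - [0,0,0,0,0,0]
    - [0,0,0,0,0,0]
    - [0,0,0,0,0,0]

```text
time: 58.22
tool_pos: [0.5574, 0.1907, 0.0974]
ee_rot: [3.142, -0.0, 0.104]
wrist_force: [-0.4, 0.3, -1.6]
width: 0.0319
finger_force: 30.0
```

```bash
python3 - <<'E'
from h import *
from meas import rect
diff(.5577,.1909,.0981,.103)
for n in("top","side"):
    s=snapshot(n); P=cloud(s); x,y,z=P[...,0],P[...,1],P[...,2]*1000
    hsv=cv2.cvtColor(s["image"],cv2.COLOR_BGR2HSV)
    m=(x>.30)&(x<.56)&(y>-.22)&(y<.06)&(hsv[...,2]<75)&(hsv[...,1]<120)&(z<12); print(n,"mat",rect(P,m,0,0),np.nanmedian(z[m]))
    m=(x>.65)&(x<.73)&(y>.13)&(y<.28)&(z>25)&(z<85); q=P[m]
    nrm=np.array([-np.cos(.103),-np.sin(.103),1])/2**.5
    print(np.median((q-[.684,.2037,.052])@nrm),len(q))
E
```

```text
shift [ 0.01 -0.   -0.02] turn [ 0.   -0.    0.01] t 58.2 F [-0.4  0.3 -1.6] w 0.0319
top mat (array([433.61425781, -78.00369263]), (201.12881469726562, 84.7403564453125), 79.32848358154297, 2707) 4.271282195936337
0.00034743446684716204 332
side mat (array([435.26669312, -77.04944611]), (206.34170532226562, 87.7841567993164), 79.40345764160156, 2261) 3.2684662306382437
-0.0008070814083357007 569
```

>>> drive_tool:
  commands:
    - [0,0,-0.2,0,0,0]
    - [0,0,-0.4,0,0,0]
    - [0,0,-0.2,0,0,0]
    - [-0.2,0.4,0,0,0,0]
    - [-0.45,0.8,0,0,0,0]
    - [-0.45,0.8,0,0,0,0]
    - [-0.45,0.8,0,0,0,0]
    - [-0.45,0.8,0,0,0,0]
    - [-0.45,0.8,0,0,0,0]
    - [-0.45,0.8,0,0,0,0]
    - [-0.45,0.8,0,0,0,0]
    - [-0.35,0.45,0,0,0,0]
    - [-0.13,0.11,0,0,0,0]
    - [0,0,0,0,0,0]

```text
time: 60.08
tool_pos: [0.4317, -0.0863, 0.1294]
ee_rot: [-3.141, -0.0, 0.103]
wrist_force: [0.5, 0.5, -2.8]
width: 0.0314
finger_force: 30.0
```

>>> drive_tool:
  commands:
    - [0,0,0,0,0,-0.4]
    - [0,0,0,0,0,-0.8]
    - [0,0,0,0,0,-0.95]
    - [0,0,0,0,0,-0.95]
    - [0,0,0,0,0,-0.95]
    - [0,0,0,0,0,-0.95]
    - [0,0,0,0,0,-0.95]
    - [0,0,0,0,0,-0.95]
    - [0,0,0,0,0,-0.95]
    - [0,0,0,0,0,-0.95]
    - [0,0,0,0,0,-0.95]
    - [0,0,0,0,0,-0.95]
    - [0,0,0,0,0,-0.95]
    - [0,0,0,0,0,-0.95]
    - [0,0,0,0,0,-0.2]
    - [0,0,0,0,0,0]
    - [0,0,0,0,0,0]

```text
time: 62.2
tool_pos: [0.4323, -0.086, 0.1294]
ee_rot: [-3.142, 0.0, 1.383]
wrist_force: [-0.2, 0.5, -1.8]
width: 0.0318
finger_force: 30.0
```

```bash
python3 - <<'E'
from h import *
diff(.4322,-.0863,.012,1.385)
E
```

```text
shift [-0.01  0.    2.94] turn [-0.    0.   -0.02] t 62.2 F [-0.2  0.5 -1.8] w 0.0318
```

>>> drive_tool:
  commands:
    - [0,0,0.4,0,0,-0.02]
    - [0,0,0.8,0,0,0]
    - [0,0,0.7,0,0,0]
    - [0,0,0.5,0,0,0]
    - [0,0,0.3,0,0,0]
    - [0,0,0.15,0,0,0]
    - [0,0,0.06,0,0,0]
    - [0,0,0,0,0,0]
    - [0,0,0,0,0,0]

```text
time: 63.32
tool_pos: [0.4328, -0.0864, 0.0138]
ee_rot: [3.14, 0.0, 1.386]
wrist_force: [-0.5, 0.2, -1.7]
width: 0.032
finger_force: 30.0
```

>>> drive_tool:
  commands:
    - [0,0,0.05,0,0,0]
    - [0,0,0.03,0,0,0]
    - [0,0,0,0,0,0]
    - [0,0,0,0,0,0]

```text
time: 63.82
tool_pos: [0.4328, -0.0864, 0.0115]
ee_rot: [3.14, 0.0, 1.386]
wrist_force: [-0.8, 1.1, 5.6]
width: 0.0319
finger_force: 30.0
```

>>> drive_tool:
  commands:
    - [0,0,0,0,0,0]
    - [0,0,0,0,0,0]
    - [0,0,0,0,0,0]
    - [0,0,-0.2,0,0,0]
    - [0,0,-0.6,0,0,0]
    - [0,0,-0.8,0,0,0]
    - [0,0,-0.8,0,0,0]
    - [0,0,-0.8,0,0,0]
    - [0,0,-0.8,0,0,0]
    - [0,-0.4,-0.4,0,0,0]
    - [0,-0.6,0,0,0,0]
    - [0,-0.6,0,0,0,0]
    - [0,-0.6,0,0,0,0]
    - [0,-0.4,0,0,0,0]
    - [0,0,0,0,0,0]
  gripper: 0.35

```text
time: 65.7
tool_pos: [0.3297, -0.067, 0.1866]
ee_rot: [3.14, 0.0, 1.385]
wrist_force: [-0.1, -0.8, 0.7]
width: 0.0613
finger_force: 0.0
```

```bash
python3 m2.py; python3 -c "
from h import *; diff(.4,-.08,.2,1.386)"
```

```text
top handle (array([ 428.93521118, -105.73248291]), (122.87504577636719, 32.15977478027344), 79.20674133300781, 668) 33.997303063903665
top head (array([444.77243042, -22.31576157]), (45.00101089477539, 50.14346694946289), 79.54857635498047, 393) 46.22785552497676
0.108 [0.5954 0.3034] (array([593.76062012, 303.88833618]), (44.25701904296875, 18.599576950073242), 4.737682819366455, 147) 61.31081989530258
0.054 [0.6009 0.2497] (array([601.6697998 , 249.61846924]), (44.379886627197266, 18.77554702758789), 5.34632682800293, 148) 60.87938436221273
0 [0.6065 0.196 ] (array([606.37115479, 195.75965881]), (44.4550666809082, 18.318862915039062), 5.8809003829956055, 147) 61.06496780700318
-0.054 [0.6121 0.1423] (array([613.1072998, 141.2784729]), (44.356746673583984, 17.90224838256836), 5.906741142272949, 142) 60.926830554388175
tag off-plane -0.0009399649587993171 up range [-0.0232203   0.02727984] y range [-0.0404634   0.03856046] 587
side handle (array([ 429.25271606, -100.06150818]), (129.66847229003906, 38.74616622924805), 83.58267974853516, 472) 33.10567446245604
side head (array([445.35
[... 161 characters left out ...]
316]), (44.898807525634766, 18.53523826599121), 5.778787612915039, 246) 60.15527071905227
0.054 [0.6009 0.2497] (array([601.74536133, 251.519104  ]), (44.30889129638672, 18.77499008178711), 5.83604621887207, 222) 59.94693326119526
0 [0.6065 0.196 ] (array([606.80682373, 198.1237793 ]), (44.34975814819336, 18.93269157409668), 6.01107120513916, 195) 59.92880878073479
-0.054 [0.6121 0.1423] (array([613.29589844, 143.82913208]), (44.58937072753906, 19.220806121826172), 6.389787197113037, 180) 59.93700476734507
tag off-plane -0.002085745003190609 up range [-0.02369361  0.02570163] y range [-0.03782981  0.04076047] 828
shift [ 0.    1.77 -0.35] turn [-0. -0. -0.] t 66.0 F [ 0.8 -0.4 -0.8] w 0.0612
```

View pics/m2side.png

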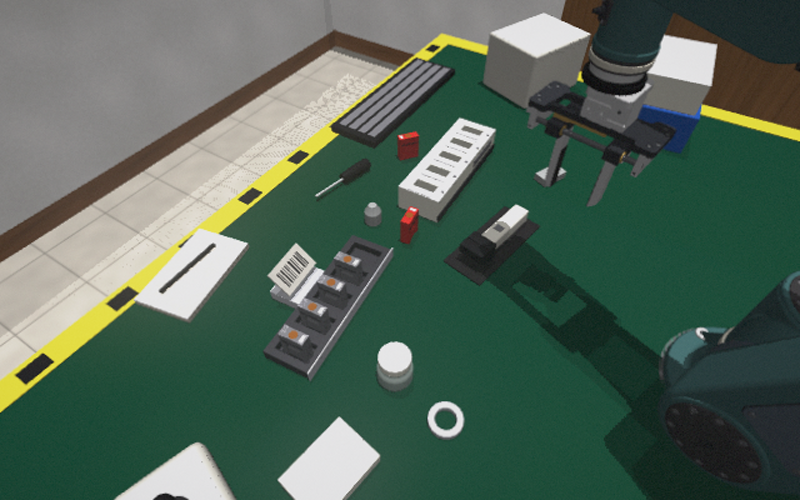

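The picture shows the reader lying along its mat at (490,240), within 1 mm of the middle, and all four cassettes upright in the tray. Both red look-alikes and the other bystanders are in place, so I'll hand in.

```bash
python3 -c "
from bench import close_job
print(close_job())"
```

```text
the job is handed in; nothing more can be done
None
```

I unloaded all four cassettes in the dock (slot -54 was empty) and stood them upright in the tray, held the reader on the code plate for about 2.4 s, laid it back in the middle of its mat, and handed in the job at 66 s; no verdict came back.

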